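# Load the stone carrier into the knife-sharpening dock and lock it

### The job

Take the sharpening-stone carrier by its yellow grip block and slide it, nose first, into the open slot of the blue-roofed sharpening dock until you feel it come up against the hidden back stop; leave it touching the stop, but push gently, because the stop is held only by friction and must stay where it was set. Then swing the red-knobbed clamp lever round to its end so that it lies in line with the dock over its closed rear, let go, and leave the bowl, pepper mill, bottle and jar where they stand.

Things in the scene. Friction and masses are not known exactly. Their poses are not given: they have to be found in the camera images.
- carrier: Loose stone carrier, 0.2 to 0.42 kg: black base with a brick-coloured stone, a slab 170 long (x) x 56 wide (y) x 18 mm high (z), flat on the counter. Origin at the centre of the underside; +x points from the tail (yellow grip block) to the nose. The nose's last 12 mm are narrowed to 50 mm wide and 14 mm high (2 to 16 mm above the underside).
- carrier_grip (a point): Point in the carrier's yellow grip block, 65 mm behind the carrier's origin (towards the tail), 43 mm above its underside. The upright block is 30 mm along x, 24 mm along y (the width to grip), and rises from 18 to 64 mm above the underside. Axes as the carrier's.
- carrier_nose (a point): Centre of the carrier's front (nose) face, 85 mm ahead of its origin along x and 9 mm above its underside. Axes as the carrier's.
- dock: Fixed sharpening dock with a blue roof and closed rear: 150 mm long (x, without its lip), 86 mm wide (y), roof top 36 mm above the counter. Origin at the centre of the 150 mm length, at the underside. The slot opens at the -x end and runs along +x on the centre line (y = 0). Before the mouth its floor sticks out 30 mm as a lip, with flared side guides 21 mm high that open to about 76 mm.
- dock_mouth (a point): Centre of the slot mouth on the slot floor, 75 mm before the dock's origin, 6 mm above the counter; dock axes. Slot 58.5 mm wide, 21 mm high. Hidden inside, a stop: its face lies 60 to 110 mm behind the mouth, unknown, different each time. Friction holds it until pushed with about 15 N. Sliding the carrier takes up to 5 N, so 5 to 8 N more, deeper than 55 mm, means the stop.
- lever_pivot (a point): Upright pivot axis of the clamp lever, 35 mm behind the dock's origin (+x of the dock) on its centre line, 46 mm above the counter. Axes as the dock's.
- lever_knob (a point): Centre of the round red upright knob at the end of the clamp lever: 18 mm diameter, free from 47 to 85 mm above the counter (this point is 68 mm up), 65 mm from the pivot axis. The black lever arm (14 mm wide) below it lies 39 to 47 mm above the counter.
- lever (a joint): Clamp lever angle in rad: 0 = the arm points to the dock's -y side (open), growing anticlockwise seen from above to 1.57 = the end, arm pointing along the dock's +x, in line over the closed rear (locked). Starts between 0 and 0.35. Stiff by friction: about 2 N at the knob, stays where it is left.
- bowl: Bystander: steel bowl, 140 mm across, 55 mm high; origin at the centre of its underside.
- mill: Bystander: dark wooden pepper mill, 52 mm across, 122 mm high; origin at the centre of its underside.
- bottle: Bystander: amber bottle, 64 mm across, 170 mm high; origin at the centre of its underside.
- jar: Bystander: glass jar with steel lid, 64 mm across, 80 mm high; origin at the centre of its underside.
Mind the look-alikes: they are no part of the job. What is shaped like the carrier but grey or purple is not meant.

How it is judged:
By the outcome, as a careful person would: the job done as asked, in the order asked, and still so for the second after the job is handed in, with the robot touching nothing.
It also fails if it takes over 67 s, if anything falls off the work surface, if the arm or the gripper's body presses on something with over 40 N, if the wrist force passes 120 N, or if a joint passes its speed limit or range.

### The arm

A 7-joint arm with a two-finger parallel gripper is mounted at the origin on the work surface. World frame = base frame: x ahead of the robot, y to its left, z up, the work surface at z = 0. Lengths are in m, angles in rad, forces in N, time in s.
With the tool pointing down it reaches from about 0.35 to 0.9 m from the base axis. Payload 19.9 kg.
Tool frame: the origin (TCP) lies where the fingers leave the gripper's body, on its centre line; the fingertips stand 97 mm ahead of it and the grasp point (between the pads) lies 78 mm ahead of it; y points along the fingers, x is the direction in which the jaws open and shut, and the axes are right-handed (so a half turn about y gives the same grasp; the last joint's range is limited). The gripper opens to 94 mm and grips with 3 to 60 N. Pads are 16 mm wide; open, the fingers measure 119 mm over their backs; the gripper's body (75 mm by 177 mm) begins 78 mm behind the grasp point.
Start: joints at [-1.153, 0.417, -0.01, 1.614, 0.005, 1.111, -0.053], TCP at [0.277, 0.56, 0.303] pointing down, gripper open.
Joint ranges: [-2.81, 2.81], [-0.39, 2.02], [-1.27, 1.25], [0.06, 2.57], [-1.19, 4.33], [0.19, 2], [-2.82, 2.82]. Speed limits (rad/s): [1.89, 1.89, 2.39, 2.39, 3.01, 3.01, 3.01].

### API

Orientations are given as a rotation vector (axis times angle).
In Python, from workcell import r, camera, camera_params gives the robot as it stands.
- The arm moves only by the tool jog_arm, never from a script. Its argument "steps" is a list of rows, each a list of 7 numbers: the closure, from -1 (fully open) to 1 (shut), then the shift along the tool's x, y, z in cm, then the turn, a rotation vector about the tool's x, y, z in degrees. A call has 1 to 5 rows; each row shifts and turns the commanded pose from where the row before left it, along the tool's axes as they then stand; what a row does not reach is not made up. A row lasts 1/12 s, in which the tool goes at most 41.7 mm and 7.16 degrees, less where a joint would pass 70% of its speed; a pose out of reach is approached as far as the arm can. A call with a gripper value outside its range is refused whole. The fingers move at their own pace and stop on an object; "grip_force" is the grip in N (left out, the last holds). Time passes only in rows, so rows that do not move let the fingers close. It gives the time, the measured TCP pose, the force and the opening at its end, in the units of the state.
- r.get_state(): the state, without advancing time (a new reading comes with each control period).
- camera(name): name is "side" or "top" or "wrist"; returns the picture (400x640x3 uint8, red, green, blue); there is no depth.
- camera_params(name): a dict with "K" (3x3 intrinsics, pixels), "dist_coeffs" ([k1, k2, p1, p2, k3] as OpenCV has them; the pictures are not rectified), "R" (3x3) and "t" (3): a world point X has camera coordinates R X + t; the wrist camera has in their place "hand_eye" (4x4, takes a point from camera to tool coordinates, whose origin is the TCP and whose axes are the tool frame's). Camera axes: x right, y down, z forward; pixel columns grow to the right and rows downward; lengths in m; the calibration is good to about 2 mm. A picture is of the moment at which its call begins: read the wrist's pose just before it. camera_params takes no time and is no camera call.
- r.sign_off(): hands the job in, once; it reports no verdict.
The state is a dict: "time_s": time; "q": joint angles; "joint_velocities": joint speeds; "joint_torque": joint torques, N m; "eef_pos": TCP position; "ee_rot": TCP orientation; "wrist_force": force on the tool from outside, world axes, zero at the start; "moment": the same for the moment, N m; "finger_gap": opening from 0.0 (shut) to 1.0 (fully open).
Only numpy, scipy, OpenCV 4.12 (cv2) and the standard library are available. Lean on these libraries where they do the work, as an engineer would, in place of code of your own. Each camera call takes 0.05 s, during which the arm holds its last target. There are 200 camera calls.

## Working session

There is one attempt and no reset: what is moved stays moved. The work goes in short steps, Python scripts to look and compute and a tool call to move; the robot and the scene stay as the last step left them, time stands still between calls to the robot, and variables do not carry over. Pictures are saved under pics/ and viewed, about 8 in all and at most 12, crops included, and the job is handed in when it is done.

Besides the shell and the picture viewer there is one more tool, called after ">>>" as name(argument=value, ...) on one line, values as JSON. jog_arm: Moves the arm, as the interface text tells. Its arguments: {"type":"object","properties":{"steps":{"type":"array","items":{"type":"array","items":{"type":"number"}}},"grip_force":{"type":"number"}},"required":["steps"]}

```bash
mkdir -p pics; ls
python3 - <<'E'
from workcell import r,camera,camera_params
import cv2,numpy as np
s=r.get_state()
print({k:np.round(v,3).tolist() for k,v in s.items()})
for n in ["top","side"]:
    cv2.imwrite(f"pics/{n}0.png",camera(n)[:,:,::-1])
for n in ["top","side","wrist"]:
    p=camera_params(n); print(n,{k:np.round(v,4).tolist() for k,v in p.items()})
E
```

```text
pics
{'time_s': 0.0, 'q': [-1.154, 0.418, -0.01, 1.614, 0.005, 1.111, -0.053], 'joint_velocities': [-0.0, 0.002, 0.0, -0.001, -0.001, 0.001, 0.0], 'joint_torque': [0.0, -85.125, 0.639, -42.599, -0.049, 0.019, 0.0], 'eef_pos': [0.277, 0.56, 0.302], 'ee_rot': [-1.393, -0.864, 0.866], 'wrist_force': [-0.136, -0.368, 0.255], 'moment': [0.002, 0.007, -0.006], 'finger_gap': 1.0}
top {'K': [[390.9483, 0.0, 318.907], [0.0, 390.9483, 205.2591], [0.0, 0.0, 1.0]], 'dist_coeffs': [-0.0496, 0.0, 0.0, 0.0, 0.0], 'R': [[-0.0304, -0.9993, -0.0233], [-0.9944, 0.0326, -0.1005], [0.1012, 0.0201, -0.9947]], 't': [0.0115, 0.5855, 1.0924]}
side {'K': [[499.3497, 0.0, 325.5591], [0.0, 499.3497, 198.6448], [0.0, 0.0, 1.0]], 'dist_coeffs': [-0.1519, 0.0, 0.0, 0.0, 0.0], 'R': [[0.7026, -0.7115, 0.0108], [-0.4667, -0.4723, -0.7478], [0.5371, 0.5203, -0.6639]], 't': [-0.4097, 0.3098, 0.9994]}
wrist {'K': [[290.7819, 0.0, 322.373], [0.0, 290.7819, 203.6033], [0.0, 0.0, 1.0]], 'dist_coeffs': [-0.0483, 0.0, 0.0, 0.0, 0.0], 'hand_eye': [[1.0, -0.0, -0.0003, -0.0002], [0.0003, -0.2419, 0.9703, -0.0832], [-0.0001, -0.9703, -0.2419, 0.0699], [0.0, 0.0, 0.0, 1.0]]}
```

View pics/top0.png

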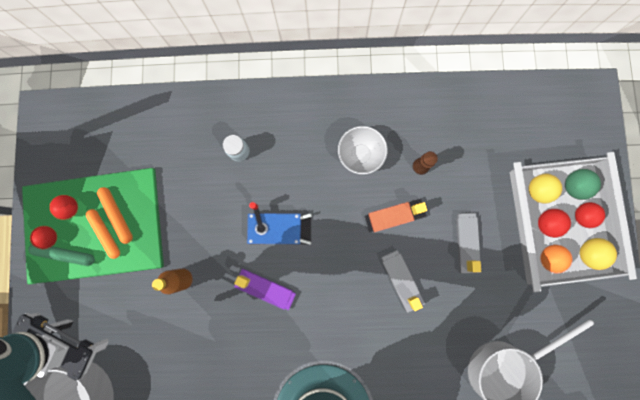

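View pics/side0.png

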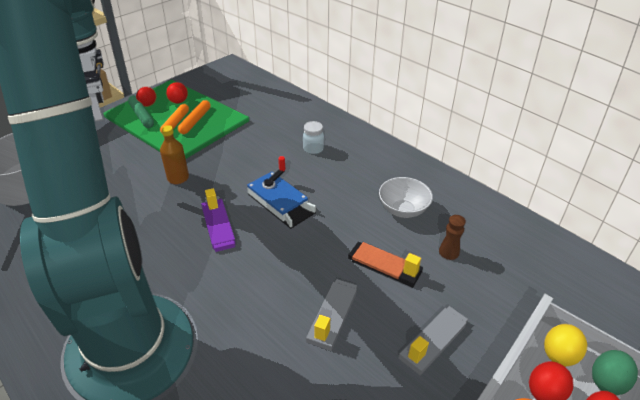

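```bash
cat > h.py <<'E'
import numpy as np,cv2
from scipy.spatial.transform import Rotation as Ro
from workcell import r,camera,camera_params
def pose(n,s=None):
    p=camera_params(n)
    if n=="wrist":
        T=np.eye(4);T[:3,:3]=Ro.from_rotvec(s["ee_rot"]).as_matrix();T[:3,3]=s["eef_pos"]
        C=T@np.array(p["hand_eye"]);R=C[:3,:3].T;t=-R@C[:3,3]
    else: R,t=np.array(p["R"]),np.array(p["t"])
    return np.array(p["K"]),np.array(p["dist_coeffs"]),R,t
def onplane(uv,z,P):
    K,d,R,t=P
    u=cv2.undistortPoints(np.float64(uv).reshape(-1,1,2),K,d).reshape(-1,2)
    D=np.c_[u,np.ones(len(u))]@R; c=-R.T@t
    return c+D*((z-c[2])/D[:,2])[:,None]
def proj(X,P):
    K,d,R,t=P
    return cv2.projectPoints(np.float64(X).reshape(-1,1,3),cv2.Rodrigues(R)[0],t,K,d)[0].reshape(-1,2)
def mask(im,lo,hi,box=None):
    m=cv2.inRange(cv2.cvtColor(im,cv2.COLOR_RGB2HSV),np.array(lo),np.array(hi))
    if box is not None:
        z=np.zeros_like(m);x0,y0,x1,y1=box;z[y0:y1,x0:x1]=m[y0:y1,x0:x1];m=z
    return m
def blob(m):
    c=max(cv2.findContours(m,cv2.RETR_EXTERNAL,cv2.CHAIN_APPROX_NONE)[0],key=cv2.contourArea)
    M=cv2.moments(c);return c.reshape(-1,2).astype(float),np.array([M["m10"],M["m01"]])/M["m00"]
def rect(c,z,P):  # min-area rectangle of contour on plane z: centre, sizes, direction of long side
    X=onplane(c,z,P)[:,:2]; b=cv2.boxPoints(cv2.minAreaRect((X*1000).astype(np.float32)))/1000
    e=[b[1]-b[0],b[2]-b[1]]; l=max(e,key=np.linalg.norm); 
    return b.mean(0),sorted(np.linalg.norm(e,axis=1)),np.degrees(np.arctan2(l[1],l[0]))
E
python3 - <<'E'
from h import *
im=cv2.imread("pics/top0.png")[:,:,::-1].copy();P=pose("top")
np.set_printoptions(precision=4,suppress=True)
c,m=blob(mask(im,(3,90,80),(15,255,255),(350,190,435,240)));print("stone",m,rect(c,.018,P))
c,m=blob(mask(im,(22,120,90),(34,255,255),(400,190,440,225)));print("grip",m,onplane(m,.060,P))
c,m=blob(mask(im,(100,120,60),(120,255,255),(235,200,320,250)));print("roof",m,rect(c,.036,P))
a,b=blob(mask(im,(0,150,80),(5,255,255),(240,190,275,225)));print("knob",b,onplane(b,.075,P))
for n,px,z in [("bowl",(362,150),.03),("mill",(426,163),.06),("jar",(234,148),.06),("bottle",(158,284),.17)]: print(n,onplane(px,z,P))
s=cv2.imread("pics/side0.png")
v=np.hstack([cv2.resize(im[190:250,230:440,::-1],None,fx=2.6,fy=2.6,interpolation=2)]);w=cv2.resize(s[150:300,240:480],None,fx=2.275,fy=2.275)
cv2.imwrite("pics/crop1.png",np.vstack([v,w[:, :546]]))
E
```

```text
stone [390.7367 216.5031] (array([ 0.5475, -0.2131], dtype=float32), [np.float32(0.056970783), np.float32(0.12559849)], np.float32(-75.9132))
grip [418.6625 208.1437] [[ 0.5653 -0.2848  0.06  ]]
roof [276.008  228.8134] (array([0.5243, 0.124 ], dtype=float32), [np.float32(0.085463546), np.float32(0.15117131)], np.float32(88.3185))
knob [253.2346 205.5864] [[0.586  0.1739 0.075 ]]
bowl [[ 0.7429 -0.1372  0.03  ]]
mill [[ 0.6922 -0.3128  0.06  ]]
jar [[0.7549 0.2301 0.06  ]]
bottle [[0.3861 0.3998 0.17  ]]
```

View pics/crop1.png

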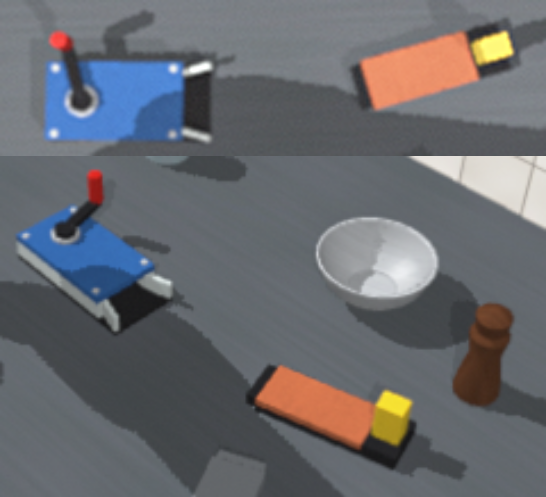

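Candidates (top view): brick carrier (397,216) with yellow grip (420,208); grey ones at (468,240) and (404,280); purple at (265,288). The brick-coloured one with the black base fits, and the crop confirms it. Its nose points at the dock mouth. Next I work out the hover move.

```bash
cat >> h.py <<'E'
def down(deg): # tool y down, tool z along heading deg
    a=np.radians(deg);z=np.array([np.cos(a),np.sin(a),0]);y=np.array([0,0,-1.]);return np.c_[np.cross(y,z),y,z]
def plan(pos,deg,n=None,s=None):
    s=s or r.get_state();A=Ro.from_rotvec(s["ee_rot"]).as_matrix();p=np.array(s["eef_pos"]);B=down(deg)
    w=Ro.from_matrix(A.T@B).as_rotvec(degrees=True);dp=np.array(pos)-p
    n=n or int(max(np.ceil(np.linalg.norm(dp)/.040),np.ceil(np.linalg.norm(w)/7),1))
    print("n",n,"turn/row",np.round(w/n,2),"total",np.round(w,2),"shift in tool cm",np.round(A.T@dp*100,2))
    for i in range(n):
        Ri=A@Ro.from_rotvec(w*i/n,degrees=True).as_matrix();print(i+1,np.round(Ri.T@dp/n*100,2))
E
python3 - <<'E'
from h import *
s=r.get_state();A=Ro.from_rotvec(s["ee_rot"]).as_matrix();print(np.round(A,3))
plan([.566,-.285,.30],104)
plan([.566,-.285,.30],-76)
E
```

```text
[[ 0.443 -0.    -0.897]
 [ 0.897 -0.001  0.443]
 [-0.001 -1.    -0.   ]]
n 23 turn/row [ 0.    2.16 -0.  ] total [ 3.000e-02  4.971e+01 -6.000e-02] shift in tool cm [-62.96   0.29 -63.37]
1 [-2.74  0.01 -2.76]
2 [-2.63  0.01 -2.86]
3 [-2.52  0.01 -2.95]
4 [-2.41  0.01 -3.05]
5 [-2.29  0.01 -3.14]
6 [-2.17  0.01 -3.22]
7 [-2.05  0.01 -3.3 ]
8 [-1.92  0.01 -3.37]
9 [-1.79  0.01 -3.44]
10 [-1.66  0.01 -3.51]
11 [-1.53  0.01 -3.57]
12 [-1.39  0.01 -3.62]
13 [-1.26  0.01 -3.67]
14 [-1.12  0.01 -3.72]
15 [-0.98  0.01 -3.76]
16 [-0.83  0.01 -3.79]
17 [-0.69  0.01 -3.82]
18 [-0.55  0.01 -3.85]
19 [-0.4   0.01 -3.86]
20 [-0.25  0.01 -3.88]
21 [-0.11  0.01 -3.88]
22 [ 0.04  0.01 -3.88]
23 [ 0.19  0.01 -3.88]
n 23 turn/row [-0.   -5.66 -0.  ] total [-7.0000e-02 -1.3029e+02 -4.0000e-02] shift in tool cm [-62.96   0.29 -63.37]
1 [-2.74  0.01 -2.76]
2 [-3.    0.01 -2.47]
3 [-3.23  0.01 -2.16]
4 [-3.42  0.01 -1.83]
5 [-3.59  0.01 -1.49]
6 [-3.72  0.01 -1.13]
7 [-3.81  0.01 -0.75]
8 [-3.87  0.01 -0.37]
9 [-3.88  0.01  0.01]
10 [-3.86  0.01  0.39]
11 [-3.81  0.01  0.77]
12 [-3.71  0.01  1.14]
13 [-3.58  0.01  1.5 ]
14 [-3.41  0.01  1.85]
15 [-3.22  0.01  2.18]
16 [-2.98  0.01  2.49]
17 [-2.72  0.01  2.77]
18 [-2.44  0.01  3.02]
19 [-2.13  0.01  3.25]
20 [-1.8   0.01  3.44]
21 [-1.45  0.01  3.6 ]
22 [-1.09  0.01  3.73]
23 [-0.71  0.01  3.82]
```

>>> jog_arm(steps=[[-1, -2.74, 0, -2.76, 0, 2.16, 0], [-1, -2.63, 0, -2.86, 0, 2.16, 0], [-1, -2.52, 0, -2.95, 0, 2.16, 0], [-1, -2.4, 0, -3.05, 0, 2.16, 0], [-1, -2.3, 0, -3.14, 0, 2.16, 0]], grip_force=60)

```text
time_s: 0.52
eef_pos: [0.34, 0.3747, 0.3024]
ee_rot: [-1.449, -0.719, 0.72]
wrist_force: [1.3, -0.2, 0.5]
finger_gap: 1.001
```

>>> jog_arm(steps=[[-1, -2.17, 0, -3.22, 0, 2.16, 0], [-1, -2.05, 0, -3.3, 0, 2.16, 0], [-1, -1.92, 0, -3.37, 0, 2.16, 0], [-1, -1.8, 0, -3.44, 0, 2.16, 0], [-1, -1.66, 0, -3.5, 0, 2.16, 0]])

```text
time_s: 0.93
eef_pos: [0.4027, 0.1911, 0.3026]
ee_rot: [-1.493, -0.573, 0.574]
wrist_force: [1.4, 0.3, 0.9]
finger_gap: 1.003
```

>>> jog_arm(steps=[[-1, -1.53, 0, -3.57, 0, 2.16, 0], [-1, -1.4, 0, -3.62, 0, 2.16, 0], [-1, -1.26, 0, -3.67, 0, 2.16, 0], [-1, -1.12, 0, -3.72, 0, 2.16, 0], [-1, -1, 0, -3.76, 0, 2.16, 0]])

```text
time_s: 1.35
eef_pos: [0.4653, 0.0072, 0.3028]
ee_rot: [-1.528, -0.427, 0.427]
wrist_force: [1.0, 0.7, -0.0]
finger_gap: 1.003
```

>>> jog_arm(steps=[[-1, -0.83, 0, -3.8, 0, 2.16, 0], [-1, -0.7, 0, -3.82, 0, 2.16, 0], [-1, -0.55, 0, -3.85, 0, 2.16, 0], [-1, -0.4, 0, -3.86, 0, 2.16, 0], [-1, -0.25, 0, -3.88, 0, 2.16, 0]])

```text
time_s: 1.77
eef_pos: [0.5284, -0.1765, 0.3025]
ee_rot: [-1.553, -0.28, 0.28]
wrist_force: [0.2, 0.9, 0.9]
finger_gap: 1.002
```

>>> jog_arm(steps=[[-1, -0.1, 0, -3.88, 0, 2.16, 0], [-1, 0, 0, -3.88, 0, 2.16, 0], [-1, 0.2, 0, -3.88, 0, 2.16, 0], [-1, 0, 0, 0, 0, 0, 0], [-1, 0, 0, 0, 0, 0, 0]])

```text
time_s: 2.18
eef_pos: [0.5653, -0.2868, 0.3018]
ee_rot: [-1.563, -0.188, 0.191]
wrist_force: [0.3, 1.7, -0.1]
finger_gap: 1.001
```

Run:
```python
from h import *
np.set_printoptions(precision=4,suppress=True)
s=r.get_state();im=camera("wrist");P=pose("wrist",s);cv2.imwrite("pics/w1.png",im[:,:,::-1])
print(s["time_s"],s["eef_pos"],np.round(s["q"],2),s["wrist_force"])
K=proj([[.566,-.285,.064],[.5475,-.213,.018],[.522,.049,.006]],P);print(K)
c,m=blob(mask(im,(3,90,80),(15,255,255)));print("stone",m,rect(c,.018,P))
c,m=blob(mask(im,(22,120,90),(34,255,255)));print("grip",m,onplane(m,.062,P),rect(c,.064,P))
plan([.566,-.285,.30],104)
```

```text
2.1833 [ 0.5653 -0.2868  0.3018] [-0.02  0.49  0.61  1.61 -0.3   1.14  0.9 ] [ 0.3339  1.7459 -0.1228]
[[ 323.9148  193.2792]
 [ 323.3255  125.9966]
 [ 357.5615 -111.0368]]
stone [325.0175 124.7985] (array([ 0.5499, -0.2139], dtype=float32), [np.float32(0.056617096), np.float32(0.12100677)], np.float32(-75.53197))
grip [110.7719 120.1959] [[ 0.3181 -0.2616  0.062 ]] (array([ 0.3193, -0.2608], dtype=float32), [np.float32(0.027360395), np.float32(0.058463838)], np.float32(15.731325))
n 1 turn/row [-0.02 -0.01 -0.07] total [-0.02 -0.01 -0.07] shift in tool cm [ 0.05  0.19 -0.  ]
1 [ 0.05  0.19 -0.  ]
```

View pics/w1.png

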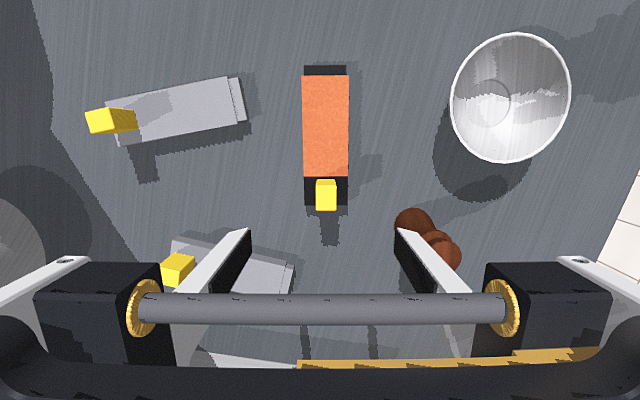

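The wrist view shows the brick carrier upright at (325,125) with its yellow grip at (326,195), between the open fingers. The bowl is at (510,97) and the mill at (425,230), outside the right finger. Next I locate the grip block more exactly.

Run:
```python
from h import *
np.set_printoptions(precision=4,suppress=True)
s=r.get_state();P=pose("wrist",s);im=cv2.imread("pics/w1.png")[:,:,::-1].copy()
c,m=blob(mask(im,(22,100,60),(34,255,255),(300,165,350,220)))
print(m,c.min(0),c.max(0))
lo=c[:,1]>=204; print("top rear L/R",onplane([[c[lo,0].min(),c[:,1].max()+.5],[c[lo,0].max(),c[:,1].max()+.5]],.064,P))
print("front bottom",onplane([[m[0],c[:,1].min()-.5]],.018,P))
d=np.array([np.cos(np.radians(104.3)),np.sin(np.radians(104.3))])
a=onplane([[m[0],c[:,1].max()+.5]],.064,P)[0,:2]+.015*d; b=onplane([[m[0],c[:,1].min()-.5]],.018,P)[0,:2]-.015*d
print("grip centre",a,b)
c,_=blob(mask(im,(3,90,80),(15,255,255),(290,60,360,180)));print("stone",rect(c,.018,P))
g=(a+b)/2; print("mill",onplane([[412,215]],.122,P),onplane([[440,255]],0.05,P))
plan([g[0],g[1],.126],104.3)
```

```text
[325.7809 194.654 ] [315. 179.] [336. 210.]
top rear L/R [[ 0.5624 -0.3048  0.064 ]
 [ 0.5846 -0.2993  0.064 ]]
front bottom [[ 0.5664 -0.2733  0.018 ]]
grip centre [ 0.5695 -0.2876] [ 0.5701 -0.2878]
stone (array([ 0.55 , -0.212], dtype=float32), [np.float32(0.056653585), np.float32(0.12109374)], np.float32(-75.40038))
mill [[ 0.6491 -0.2713  0.122 ]] [[ 0.7275 -0.3273  0.05  ]]
n 5 turn/row [-0.01 -0.06 -0.01] total [-0.03 -0.31 -0.07] shift in tool cm [ 0.38 17.59 -0.36]
1 [ 0.08  3.52 -0.07]
2 [ 0.07  3.52 -0.07]
3 [ 0.07  3.52 -0.07]
4 [ 0.07  3.52 -0.07]
5 [ 0.07  3.52 -0.07]
```

>>> jog_arm(steps=[[-1, 0.1, 3.4, -0.1, 0, -0.4, 0], [-1, 0.1, 3.4, -0.1, 0, 0, 0], [-1, 0.1, 3.4, -0.1, 0, 0, 0], [-1, 0.1, 3.4, -0.05, 0, 0, 0], [-1, 0, 3.6, 0, 0, 0, 0]])

```text
time_s: 2.65
eef_pos: [0.571, -0.2854, 0.1298]
ee_rot: [-1.561, -0.201, 0.199]
wrist_force: [0.3, -0.2, -0.1]
finger_gap: 1.001
```

>>> jog_arm(steps=[[1, 0, 0, 0, 0, 0, 0], [1, 0, 0, 0, 0, 0, 0], [1, 0, 0, 0, 0, 0, 0], [1, 0, 0, 0, 0, 0, 0], [1, 0, 0, 0, 0, 0, 0]], grip_force=60)

```text
time_s: 3.07
eef_pos: [0.5714, -0.2874, 0.1329]
ee_rot: [-1.563, -0.2, 0.196]
wrist_force: [0.5, 0.4, -0.6]
finger_gap: 0.68
```

>>> jog_arm(steps=[[1, 0, 0, 0, 0, 0, 0], [1, 0, 0, 0, 0, 0, 0], [1, 0, 0, 0, 0, 0, 0], [1, 0, 0, 0, 0, 0, 0], [1, 0, 0, 0, 0, 0, 0]])

```text
time_s: 3.48
eef_pos: [0.5705, -0.2873, 0.1307]
ee_rot: [-1.562, -0.198, 0.198]
wrist_force: [0.2, 0.3, -0.1]
finger_gap: 0.325
```

>>> jog_arm(steps=[[1, 0, 0, 0, 0, 0, 0], [1, 0, 0, 0, 0, 0, 0], [1, 0, 0, 0, 0, 0, 0], [1, 0, 0, 0, 0, 0, 0]])

```text
time_s: 3.82
eef_pos: [0.5704, -0.2874, 0.1307]
ee_rot: [-1.562, -0.197, 0.198]
wrist_force: [-1.8, -0.3, 1.7]
finger_gap: 0.251
```

>>> jog_arm(steps=[[1, 0, -0.5, 0, 0, 0, 0], [1, 0, -0.5, 0, 0, 0, 0], [1, 0, -0.5, 0, 0, 0, 0], [1, 0, 0, 0, 0, 0, 0]])

```text
time_s: 4.15
eef_pos: [0.571, -0.2875, 0.147]
ee_rot: [-1.563, -0.199, 0.197]
wrist_force: [-0.2, -0.5, -2.5]
finger_gap: 0.25
```

Run:
```python
from h import *
np.set_printoptions(precision=4,suppress=True)
s=r.get_state();im=camera("wrist");P=pose("wrist",s);cv2.imwrite("pics/w2.png",im[:,:,::-1])
print(s["time_s"],s["eef_pos"],s["wrist_force"],s["moment"],s["finger_gap"])
R=Ro.from_rotvec(s["ee_rot"]).as_matrix();print(R)
c,_=blob(mask(im,(3,90,80),(15,255,255),(250,0,400,200)));print("stone",c.min(0),c.max(0),rect(c,.018+.015,P))
si=camera("side");w=cv2.resize(si[180:330,300:540],None,fx=2.5,fy=2.5)
cv2.imwrite("pics/c2.png",np.hstack([w[:,:,::-1]]))
```

```text
4.15 [ 0.571  -0.2875  0.147 ] [-0.243  -0.5378 -2.4678] [-0.199   0.018  -0.0138] 0.24955336085583701
[[ 0.9684  0.0014 -0.2494]
 [ 0.2494 -0.0006  0.9684]
 [ 0.0012 -1.     -0.0009]]
stone [276.  20.] [367. 199.] (array([ 0.5506, -0.2098], dtype=float32), [np.float32(0.057055924), np.float32(0.1132302)], np.float32(-75.25574))
```

View pics/c2.png

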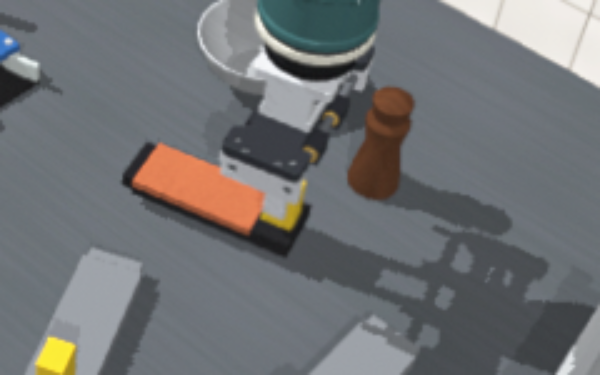

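The carrier is lifted level, about 0.25 kg. Next I go beside the dock for a close look, with heading 88.3°.

Run:
```python
from h import *
plan([.635,.06,.28],88.3)
```

```text
n 10 turn/row [0.   1.61 0.  ] total [ 0.02 16.14  0.03] shift in tool cm [ 14.89 -13.4   32.02]
1 [ 1.49 -1.34  3.2 ]
2 [ 1.4  -1.34  3.24]
3 [ 1.31 -1.34  3.28]
4 [ 1.21 -1.34  3.32]
5 [ 1.12 -1.34  3.35]
6 [ 1.02 -1.34  3.38]
7 [ 0.93 -1.34  3.41]
8 [ 0.83 -1.34  3.43]
9 [ 0.74 -1.34  3.45]
10 [ 0.64 -1.34  3.47]
```

>>> jog_arm(steps=[[1, 0.7, -1.5, 1.6, 0, 0.8, 0], [1, 1.5, -1.5, 3.2, 0, 1.6, 0], [1, 1.4, -1.5, 3.2, 0, 1.6, 0], [1, 1.3, -1.5, 3.3, 0, 1.6, 0], [1, 1.2, -1.5, 3.3, 0, 1.6, 0]])

```text
time_s: 4.67
eef_pos: [0.6009, -0.1302, 0.2212]
ee_rot: [-1.568, -0.098, 0.098]
wrist_force: [1.4, 0.2, -3.7]
finger_gap: 0.252
```

>>> jog_arm(steps=[[1, 1.1, -1.5, 3.4, 0, 1.6, 0], [1, 1.0, -1.5, 3.4, 0, 1.6, 0], [1, 0.9, -1.5, 3.4, 0, 1.6, 0], [1, 0.8, -1.4, 3.4, 0, 1.6, 0], [1, 0.7, 0, 3.4, 0, 1.6, 0]])

```text
time_s: 5.08
eef_pos: [0.6346, 0.0427, 0.2824]
ee_rot: [-1.57, 0.009, -0.014]
wrist_force: [1.4, 0.8, -1.7]
finger_gap: 0.253
```

>>> jog_arm(steps=[[1, 0.3, 0, 1.7, 0, 0.8, 0], [1, 0, 0, 0, 0, 0, 0], [1, 0, 0, 0, 0, 0, 0]])

```text
time_s: 5.33
eef_pos: [0.637, 0.059, 0.2792]
ee_rot: [-1.571, 0.02, -0.019]
wrist_force: [-0.3, -0.2, -2.1]
finger_gap: 0.25
```

Run:
```python
from h import *
np.set_printoptions(precision=4,suppress=True)
s=r.get_state();im=camera("wrist");P=pose("wrist",s);cv2.imwrite("pics/w3.png",im[:,:,::-1])
print(s["time_s"],s["eef_pos"],s["wrist_force"],s["moment"]);print(Ro.from_rotvec(s["ee_rot"]).as_matrix())
c,m=blob(mask(im,(100,100,40),(122,255,255),(100,0,300,300)));print("roof",m,rect(c,.036,P))
c,m=blob(mask(im,(0,150,80),(4,255,255),(60,0,300,300)));print("knob",m,c.min(0),c.max(0),onplane(m,.075,P))
c,_=blob(mask(im,(3,90,80),(15,255,255),(250,0,400,220)));print("stone",c.min(0),c.max(0),rect(c,s["eef_pos"][2]-.130+.018,P))
```

```text
5.3333 [0.637  0.059  0.2792] [-0.2512 -0.219  -2.1189] [-0.2611  0.0354 -0.0129]
[[ 0.9997 -0.0007  0.0252]
 [-0.0252 -0.0003  0.9997]
 [-0.0007 -1.     -0.0003]]
roof [219.778  138.6937] (array([0.5255, 0.1239], dtype=float32), [np.float32(0.088045135), np.float32(0.15149029)], np.float32(87.91094))
knob [267.7737  82.3049] [258.  71.] [277.  95.] [[0.5888 0.1747 0.075 ]]
stone [276.  20.] [367. 211.] (array([0.6383, 0.135 ], dtype=float32), [np.float32(0.056419335), np.float32(0.12057761)], np.float32(88.912735))
```

View pics/w3.png

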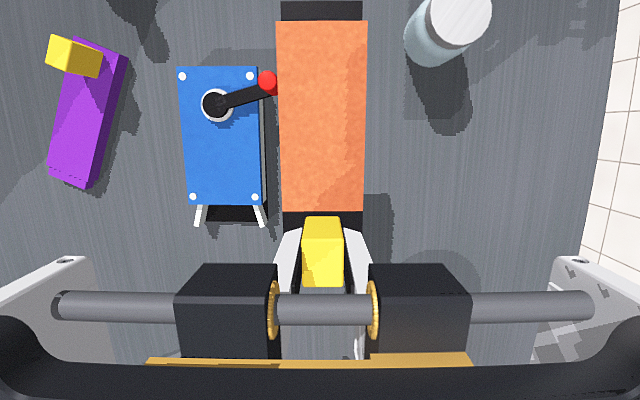

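Run:
```python
from h import *
np.set_printoptions(precision=4,suppress=True)
s=r.get_state();P=pose("wrist",s);im=cv2.imread("pics/w3.png")[:,:,::-1].copy()
def scr(im,pts,P,h):
    q=[]
    for x,y in pts:
        g=cv2.cvtColor(im,cv2.COLOR_RGB2HSV);x0,y0=x-h,y-h
        w=np.clip(200.-g[y0:y+h+1,x0:x+h+1,1],0,None)*(g[y0:y+h+1,x0:x+h+1,1]<110)
        yy,xx=np.mgrid[y0:y+h+1,x0:x+h+1];q.append([(w*xx).sum()/w.sum(),(w*yy).sum()/w.sum()])
    X=onplane(q,.037,P)[:,:2];print(np.array(q));print(X,X.mean(0))
    a,b,c,d=X; 
    for v in (a-c,b-d): print("ang",np.degrees(np.arctan2(v[1],v[0])),np.linalg.norm(v))
    for v in (a-b,c-d): print("ang across",np.degrees(np.arctan2(v[1],v[0])),np.linalg.norm(v))
scr(im,[(182,76),(250,75),(193,197),(255,197)],P,5)
```

```text
[[181.9111  75.8393]
 [249.4798  75.418 ]
 [192.5531 195.8777]
 [254.5405 196.4167]]
[[0.4911 0.1896]
 [0.5634 0.1869]
 [0.4861 0.0592]
 [0.5585 0.0565]] [0.5248 0.123 ]
ang 87.82591891354612 0.13051379833886878
ang 87.84013340958676 0.13045582514694667
ang across 177.8737728833852 0.07235298950312487
ang across 177.91964260952088 0.07238542586542132
```

Roof (220,138), four screws and knob (268,82) are all clear. From the screws the dock axis is 87.85° and the centre is (0.525, 0.123). Next I go to the pre-insert pose.

Run:
```python
from h import *
plan([.5147,-.1519,.160],87.75,8)
```

```text
n 8 turn/row [ 0.    0.09 -0.  ] total [ 0.04  0.7  -0.03] shift in tool cm [-11.64  11.95 -21.26]
1 [-1.46  1.49 -2.66]
2 [-1.45  1.49 -2.66]
3 [-1.45  1.49 -2.66]
4 [-1.44  1.49 -2.66]
5 [-1.44  1.49 -2.67]
6 [-1.44  1.49 -2.67]
7 [-1.43  1.49 -2.67]
8 [-1.43  1.49 -2.67]
```

>>> jog_arm(steps=[[1, -0.8, 0.5, -2, 0, 0.1, 0], [1, -1.4, 1.5, -2.7, 0, 0.1, 0], [1, -1.5, 1.6, -2.7, 0, 0.1, 0], [1, -1.5, 1.7, -2.7, 0, 0.1, 0], [1, -1.5, 1.7, -2.7, 0, 0.1, 0]])

```text
time_s: 5.8
eef_pos: [0.5647, -0.0705, 0.2092]
ee_rot: [-1.571, 0.029, -0.03]
wrist_force: [1.9, -0.9, -4.1]
finger_gap: 0.256
```

>>> jog_arm(steps=[[1, -1.5, 1.7, -2.7, 0, 0.1, 0], [1, -1.5, 1.7, -2.7, 0, 0.1, 0], [1, -1.4, 1.4, -2.1, 0, 0, 0], [1, -0.5, 0.2, -1, 0, 0, 0], [1, 0, 0, 0, 0, 0, 0]])

```text
time_s: 6.22
eef_pos: [0.5117, -0.1546, 0.1593]
ee_rot: [-1.571, 0.037, -0.034]
wrist_force: [0.9, 0.6, -2.5]
finger_gap: 0.248
```

>>> jog_arm(steps=[[1, 0, 0, 0, 0, 0, 0], [1, 0, 0, 0, 0, 0, 0]])

```text
time_s: 6.38
eef_pos: [0.5147, -0.1507, 0.1602]
ee_rot: [-1.57, 0.03, -0.032]
wrist_force: [0.5, 0.7, -2.9]
finger_gap: 0.25
```

Run:
```python
from h import *
np.set_printoptions(precision=4,suppress=True)
s=r.get_state();print(s["eef_pos"],s["wrist_force"],Ro.from_rotvec(s["ee_rot"]).as_matrix())
im=camera("wrist");P=pose("wrist",s)
c,_=blob(mask(im,(3,90,80),(15,255,255),(250,0,400,220)));b=s["eef_pos"][2]-.1307
print("stone",rect(c,b+.018,P))
im=camera("top");P=pose("top")
c,m=blob(mask(im,(3,90,80),(15,255,255),(290,200,435,260)));print("top stone",m,rect(c,b+.018,P))
c,m=blob(mask(im,(100,120,60),(120,255,255),(235,200,320,250)));print("roof",m,rect(c,.036,P))
si=camera("side");cv2.imwrite("pics/c4.png",np.vstack([cv2.resize(si[150:290,230:430],None,fx=3,fy=3,interpolation=2)[:,:,::-1][:330],cv2.resize(im[190:260,230:430],None,fx=3,fy=3,interpolation=2)[:,:,::-1]]))
plan([.5147,-.1519,.1375],87.75)
```

```text
[ 0.5147 -0.1507  0.1602] [ 0.4598  0.7373 -2.9001] [[ 0.9992  0.001   0.0392]
 [-0.0392  0.0001  0.9992]
 [ 0.001  -1.      0.0001]]
stone (array([ 0.5173, -0.0746], dtype=float32), [np.float32(0.056903034), np.float32(0.12096957)], np.float32(87.911736))
top stone [336.511  228.5623] (array([ 0.5152, -0.0575], dtype=float32), [np.float32(0.056101236), np.float32(0.09272788)], np.float32(88.166214))
roof [276.1759 228.8876] (array([0.5243, 0.124 ], dtype=float32), [np.float32(0.08546665), np.float32(0.15117095)], np.float32(88.31504))
n 1 turn/row [-0.    0.07  0.04] total [-0.    0.07  0.04] shift in tool cm [ 0.01  2.25 -0.17]
1 [ 0.01  2.25 -0.17]
```

View pics/c4.png

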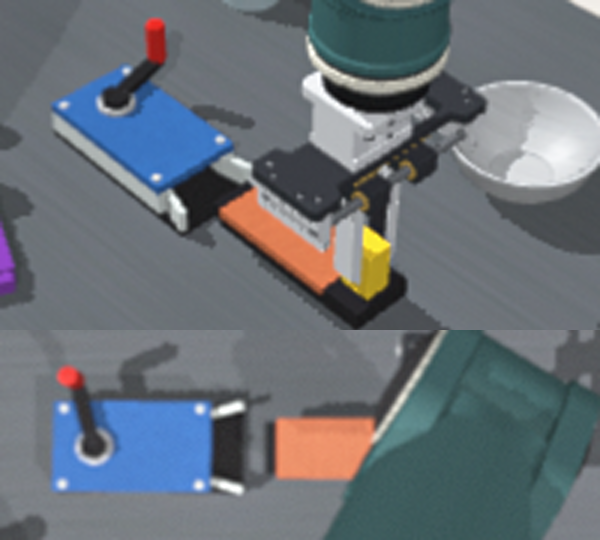

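The nose stands about 2 cm before the lip, aligned to within about 1 mm. The top view hints at +0.7 mm in x, so I take that. Next I lower and advance in steps.

>>> jog_arm(steps=[[1, 0.07, 1, 0, 0, 0, 0], [1, 0, 1, 0, 0, 0, 0], [1, 0, 0.15, 0, 0, 0, 0], [1, 0, 0, 0, 0, 0, 0], [1, 0, 0, 0, 0, 0, 0]])

```text
time_s: 6.95
eef_pos: [0.5146, -0.1511, 0.1379]
ee_rot: [-1.571, 0.032, -0.031]
wrist_force: [-0.2, 0.8, -2.2]
finger_gap: 0.253
```

>>> jog_arm(steps=[[1, 0, 0, 0.8, 0, 0, 0], [1, 0, 0, 0.8, 0, 0, 0], [1, 0, 0, 0.8, 0, 0, 0], [1, 0, 0, 0.8, 0, 0, 0], [1, 0, 0, 0, 0, 0, 0]])

```text
time_s: 7.37
eef_pos: [0.5162, -0.1167, 0.1382]
ee_rot: [-1.57, 0.029, -0.029]
wrist_force: [-0.1, -0.3, -2.5]
finger_gap: 0.25
```

>>> jog_arm(steps=[[1, 0, 0, 0.6, 0, 0, 0], [1, 0, 0, 0.6, 0, 0, 0], [1, 0, 0, 0.6, 0, 0, 0], [1, 0, 0, 0.6, 0, 0, 0], [1, 0, 0, 0, 0, 0, 0]])

```text
time_s: 7.78
eef_pos: [0.517, -0.0937, 0.1381]
ee_rot: [-1.57, 0.03, -0.03]
wrist_force: [0.6, -0.2, -2.9]
finger_gap: 0.25
```

Run:
```python
from h import *
np.set_printoptions(precision=4,suppress=True)
s=r.get_state();print(s["eef_pos"],s["wrist_force"],s["moment"],Ro.from_rotvec(s["ee_rot"]).as_matrix()[:,2])
im=camera("wrist");P=pose("wrist",s)
b=s["eef_pos"][2]-.1307
c,_=blob(mask(im,(3,90,80),(15,255,255),(250,0,400,220)));print("stone",rect(c,b+.018,P))
cv2.imwrite("pics/w5.png",im[:,:,::-1])
```

```text
[ 0.517  -0.0937  0.1381] [ 0.6403 -0.2172 -2.8893] [-0.1955  0.0025 -0.0062] [0.0382 0.9993 0.0004]
stone (array([ 0.5194, -0.0176], dtype=float32), [np.float32(0.057022702), np.float32(0.12097139)], np.float32(88.00954))
```

>>> jog_arm(steps=[[1, 0, 0, 0.3, 0, 0, 0], [1, 0, 0, 0.3, 0, 0, 0], [1, 0, 0, 0.3, 0, 0, 0], [1, 0, 0, 0.3, 0, 0, 0]])

```text
time_s: 8.17
eef_pos: [0.5174, -0.0829, 0.1382]
ee_rot: [-1.571, 0.031, -0.031]
wrist_force: [-0.6, -1.0, -2.2]
finger_gap: 0.253
```

>>> jog_arm(steps=[[1, 0, 0, 0.3, 0, 0, 0], [1, 0, 0, 0.3, 0, 0, 0], [1, 0, 0, 0.3, 0, 0, 0], [1, 0, 0, 0.3, 0, 0, 0]])

```text
time_s: 8.5
eef_pos: [0.5179, -0.0708, 0.1382]
ee_rot: [-1.571, 0.031, -0.031]
wrist_force: [0.3, 1.1, -3.2]
finger_gap: 0.249
```

>>> jog_arm(steps=[[1, 0, 0.05, 0.4, 0, 0, 0], [1, 0, 0.05, 0.4, 0, 0, 0], [1, 0, 0, 0.4, 0, 0, 0], [1, 0, 0, 0.4, 0, 0, 0], [1, 0, 0, 0.3, 0, 0, 0]])

```text
time_s: 8.92
eef_pos: [0.5186, -0.0515, 0.1371]
ee_rot: [-1.571, 0.031, -0.031]
wrist_force: [-0.2, -0.3, -3.3]
finger_gap: 0.25
```

>>> jog_arm(steps=[[1, 0, 0, 0, 0, 0, 0], [1, 0, 0, 0, 0, 0, 0], [1, 0, 0, 0, 0, 0, 0]], grip_force=12)

```text
time_s: 9.17
eef_pos: [0.5186, -0.0523, 0.1372]
ee_rot: [-1.571, 0.031, -0.031]
wrist_force: [0.9, -0.1, -2.4]
finger_gap: 0.255
```

>>> jog_arm(steps=[[1, 0, 0, 0.1, 0, 0, 0], [1, 0, 0, 0.1, 0, 0, 0], [1, 0, 0, 0.1, 0, 0, 0], [1, 0, 0, 0.1, 0, 0, 0], [1, 0, 0, 0, 0, 0, 0]])

```text
time_s: 9.58
eef_pos: [0.5188, -0.0479, 0.1372]
ee_rot: [-1.571, 0.031, -0.031]
wrist_force: [-0.5, 0.8, -3.1]
finger_gap: 0.254
```

>>> jog_arm(steps=[[1, 0, 0, 0.1, 0, 0, 0], [1, 0, 0, 0.1, 0, 0, 0], [1, 0, 0, 0, 0, 0, 0]])

```text
time_s: 9.83
eef_pos: [0.5188, -0.0459, 0.1372]
ee_rot: [-1.571, 0.031, -0.031]
wrist_force: [-0.9, -0.3, -2.3]
finger_gap: 0.257
```

>>> jog_arm(steps=[[1, 0, 0, 0.1, 0, 0, 0], [1, 0, 0, 0.1, 0, 0, 0], [1, 0, 0, 0.05, 0, 0, 0], [1, 0, 0, 0, 0, 0, 0]])

```text
time_s: 10.17
eef_pos: [0.519, -0.0434, 0.1372]
ee_rot: [-1.571, 0.031, -0.031]
wrist_force: [0.1, -0.2, -2.6]
finger_gap: 0.251
```

>>> jog_arm(steps=[[1, 0, 0, 0.1, 0, 0, 0], [1, 0, 0, 0.1, 0, 0, 0], [1, 0, 0, 0.05, 0, 0, 0], [1, 0, 0, 0, 0, 0, 0]])

```text
time_s: 10.5
eef_pos: [0.5191, -0.0409, 0.1372]
ee_rot: [-1.571, 0.031, -0.031]
wrist_force: [0.5, -0.0, -3.0]
finger_gap: 0.254
```

>>> jog_arm(steps=[[1, 0, 0, 0.1, 0, 0, 0], [1, 0, 0, 0.1, 0, 0, 0], [1, 0, 0, 0.05, 0, 0, 0], [1, 0, 0, 0, 0, 0, 0]])

```text
time_s: 10.83
eef_pos: [0.5191, -0.0385, 0.1372]
ee_rot: [-1.571, 0.031, -0.031]
wrist_force: [1.2, 0.7, -3.1]
finger_gap: 0.256
```

>>> jog_arm(steps=[[1, 0, 0, 0.1, 0, 0, 0], [1, 0, 0, 0.1, 0, 0, 0], [1, 0, 0, 0.05, 0, 0, 0], [1, 0, 0, 0, 0, 0, 0]])

```text
time_s: 11.17
eef_pos: [0.5192, -0.036, 0.1372]
ee_rot: [-1.571, 0.031, -0.031]
wrist_force: [0.8, 0.4, -3.0]
finger_gap: 0.259
```

>>> jog_arm(steps=[[1, 0, 0, 0.1, 0, 0, 0], [1, 0, 0, 0.1, 0, 0, 0], [1, 0, 0, 0.1, 0, 0, 0], [1, 0, 0, 0, 0, 0, 0]])

```text
time_s: 11.5
eef_pos: [0.5194, -0.0329, 0.1372]
ee_rot: [-1.571, 0.031, -0.031]
wrist_force: [0.6, 0.2, -3.6]
finger_gap: 0.258
```

>>> jog_arm(steps=[[1, 0, 0, 0.1, 0, 0, 0], [1, 0, 0, 0.1, 0, 0, 0], [1, 0, 0, 0.1, 0, 0, 0], [1, 0, 0, 0, 0, 0, 0]])

```text
time_s: 11.83
eef_pos: [0.5195, -0.0299, 0.1372]
ee_rot: [-1.571, 0.031, -0.031]
wrist_force: [-0.2, -0.6, -2.4]
finger_gap: 0.256
```

>>> jog_arm(steps=[[1, 0, 0, 0.1, 0, 0, 0], [1, 0, 0, 0.1, 0, 0, 0], [1, 0, 0, 0.1, 0, 0, 0], [1, 0, 0, 0, 0, 0, 0]])

```text
time_s: 12.17
eef_pos: [0.5196, -0.0269, 0.1372]
ee_rot: [-1.571, 0.031, -0.031]
wrist_force: [-0.8, 0.2, -3.0]
finger_gap: 0.258
```

>>> jog_arm(steps=[[1, 0, 0, 0.1, 0, 0, 0], [1, 0, 0, 0.1, 0, 0, 0], [1, 0, 0, 0.1, 0, 0, 0], [1, 0, 0, 0, 0, 0, 0]])

```text
time_s: 12.5
eef_pos: [0.5197, -0.0239, 0.1372]
ee_rot: [-1.571, 0.031, -0.031]
wrist_force: [0.7, 0.5, -2.9]
finger_gap: 0.254
```

>>> jog_arm(steps=[[1, 0, 0, 0.1, 0, 0, 0], [1, 0, 0, 0.1, 0, 0, 0], [1, 0, 0, 0.1, 0, 0, 0], [1, 0, 0, 0, 0, 0, 0]])

```text
time_s: 12.83
eef_pos: [0.5199, -0.0212, 0.1372]
ee_rot: [-1.571, 0.031, -0.031]
wrist_force: [-0.6, -0.7, -2.9]
finger_gap: 0.254
```

>>> jog_arm(steps=[[1, 0, 0, 0.1, 0, 0, 0], [1, 0, 0, 0.1, 0, 0, 0], [1, 0, 0, 0, 0, 0, 0]])

```text
time_s: 13.08
eef_pos: [0.52, -0.0208, 0.1374]
ee_rot: [-1.573, 0.032, -0.033]
wrist_force: [-0.2, -11.3, 0.9]
finger_gap: 0.254
```

Contact: 11.3 N against the motion at a depth of about 81 mm, below the 15 N limit. I ease off to a light touch, lower onto the floor, then read the force.

>>> jog_arm(steps=[[1, 0, 0, -0.1, 0, 0, 0], [1, 0, 0, 0, 0, 0, 0], [1, 0, 0, 0, 0, 0, 0]])

```text
time_s: 13.33
eef_pos: [0.5199, -0.0209, 0.1373]
ee_rot: [-1.572, 0.031, -0.032]
wrist_force: [-0.7, -6.8, -1.1]
finger_gap: 0.254
```

>>> jog_arm(steps=[[1, 0, 0.05, -0.04, 0, 0, 0], [1, 0, 0.03, 0, 0, 0, 0], [1, 0, 0, 0, 0, 0, 0], [1, 0, 0, 0, 0, 0, 0]])

```text
time_s: 13.67
eef_pos: [0.52, -0.0212, 0.1367]
ee_rot: [-1.571, 0.031, -0.032]
wrist_force: [-1.3, -5.6, 2.7]
finger_gap: 0.256
```

>>> jog_arm(steps=[[0, 0, 0, 0, 0, 0, 0], [0, 0, 0, 0, 0, 0, 0], [0, 0, 0, 0, 0, 0, 0], [0, 0, 0, 0, 0, 0, 0], [0, 0, 0, 0, 0, 0, 0]])

```text
time_s: 14.08
eef_pos: [0.5199, -0.0204, 0.1364]
ee_rot: [-1.571, 0.031, -0.031]
wrist_force: [-0.1, -0.2, -0.2]
finger_gap: 0.499
```

Run:
```python
from h import *
np.set_printoptions(precision=4,suppress=True)
s=r.get_state();print(s["eef_pos"],s["wrist_force"],s["finger_gap"])
im=camera("wrist");P=pose("wrist",s);cv2.imwrite("pics/w6.png",im[:,:,::-1])
c,m=blob(mask(im,(3,90,80),(15,255,255),(250,0,400,220)));print("stone",c.min(0),c.max(0),m)
```

```text
[ 0.5199 -0.0204  0.1364] [-0.078  -0.201  -0.2409] 0.4991116832886174
stone [280. 132.] [365. 212.] [322.5077 171.761 ]
```

Released, and the force is back to zero. Next: lift clear and go above the knob.

>>> jog_arm(steps=[[0, 0, -2, 0, 0, 0, 0], [0, 0, -3, 0, 0, 0, 0], [0, 0, -2.5, 0, 0, 0, 0], [0, 0.8, 0, 2.5, 0, 0, 0], [0, 1.2, 0, 3.5, 0, 0, 0]])

```text
time_s: 14.55
eef_pos: [0.5425, 0.0369, 0.2133]
ee_rot: [-1.57, 0.033, -0.037]
wrist_force: [0.7, -0.5, -0.5]
finger_gap: 0.501
```

>>> jog_arm(steps=[[0, 1.3, 0, 4, 0, 0, 0], [0, 1.3, 0, 4, 0, 0, 0], [0, 1.1, 0, 3.5, 0, 0, 0], [0, 0.4, 0, 1.7, 0, 0, 0], [0, 0, 0, 0, 0, 0, 0]])

```text
time_s: 14.97
eef_pos: [0.5884, 0.1728, 0.2107]
ee_rot: [-1.57, 0.027, -0.026]
wrist_force: [-0.7, -0.5, -0.3]
finger_gap: 0.499
```

Run:
```python
from h import *
np.set_printoptions(precision=4,suppress=True)
s=r.get_state();im=camera("wrist");P=pose("wrist",s);cv2.imwrite("pics/w7.png",im[:,:,::-1])
print(s["time_s"],s["eef_pos"],s["wrist_force"])
c,m=blob(mask(im,(0,150,60),(4,255,255),(200,80,450,300)));print("knob",m,c.min(0),c.max(0),onplane(m,.075,P),onplane([m[0],c[:,1].max()-8],.085,P))
print(proj([[.5888,.1747,.085],[.5888,.1747,.047]],P))
plan([.5888,.1747,.150],87.85)
ti=camera("top");si=camera("side")
cv2.imwrite("pics/c7.png",np.hstack([im[:,:,::-1],cv2.resize(si[140:240,230:350,::-1],None,fx=1.3,fy=1.3).copy()][:1]))
```

```text
14.9667 [0.5884 0.1728 0.2107] [-0.6814 -0.5475 -0.3142]
knob [323.9664 217.5227] [313. 201.] [335. 233.] [[0.5897 0.1768 0.075 ]] [[0.5895 0.1739 0.085 ]]
[[322.9534 224.0368]
 [322.94   210.6409]]
n 2 turn/row [ 0.01  0.03 -0.01] total [ 0.02  0.05 -0.02] shift in tool cm [0.06 6.08 0.49]
1 [0.03 3.04 0.24]
2 [0.03 3.04 0.24]
```

View pics/w7.png

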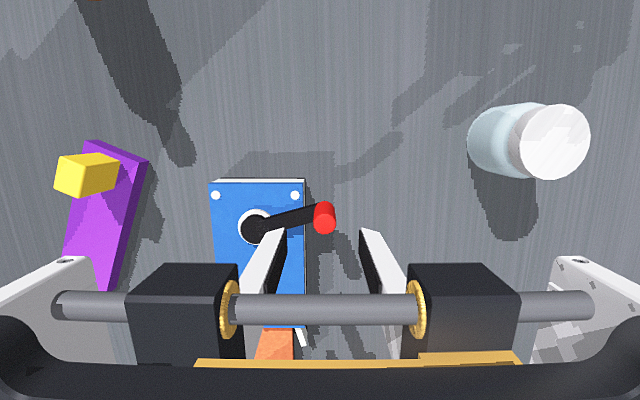

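The knob is at (324,217), centred between the fingers. Next: descend and grip lightly.

>>> jog_arm(steps=[[0, 0.07, 2, 0.2, 0, 0, 0], [0, 0, 2, 0, 0, 0, 0], [0, 0, 2.05, 0, 0, 0, 0], [0, 0, 0, 0, 0, 0, 0]])

```text
time_s: 15.45
eef_pos: [0.5874, 0.1683, 0.1479]
ee_rot: [-1.573, 0.036, -0.029]
wrist_force: [-0.8, 0.1, -0.1]
finger_gap: 0.5
```

>>> jog_arm(steps=[[1, 0, 0, 0, 0, 0, 0], [1, 0, 0, 0, 0, 0, 0], [1, 0, 0, 0, 0, 0, 0], [1, 0, 0, 0, 0, 0, 0], [1, 0, 0, 0, 0, 0, 0]], grip_force=12)

```text
time_s: 15.87
eef_pos: [0.5894, 0.1702, 0.1519]
ee_rot: [-1.57, 0.03, -0.032]
wrist_force: [7.7, 1.8, 0.4]
finger_gap: 0.189
```

>>> jog_arm(steps=[[1, 0, 0, 0, 0, 0, 0], [1, 0, 0, 0, 0, 0, 0], [1, 0, 0, 0, 0, 0, 0]])

```text
time_s: 16.12
eef_pos: [0.5895, 0.1702, 0.1517]
ee_rot: [-1.57, 0.03, -0.032]
wrist_force: [2.4, -1.0, 7.5]
finger_gap: 0.192
```

>>> jog_arm(steps=[[1, -0.24, 0, 0.65, 0, 0, 0], [1, -0.31, 0, 0.62, 0, 0, 0], [1, -0.36, 0, 0.58, 0, 0, 0], [1, -0.43, 0, 0.54, 0, 0, 0], [1, 0, 0, 0, 0, 0, 0]], grip_force=15)

```text
time_s: 16.53
eef_pos: [0.5778, 0.197, 0.1519]
ee_rot: [-1.568, 0.026, -0.033]
wrist_force: [13.1, 9.4, -0.9]
finger_gap: 0.187
```

Radial pull of 16 N: the path runs slightly inside the circle. I correct outward and continue in smaller pieces.

>>> jog_arm(steps=[[1, 0.2, 0, 0.15, 0, 0, 0], [1, 0, 0, 0, 0, 0, 0]])

```text
time_s: 16.7
eef_pos: [0.579, 0.1965, 0.1517]
ee_rot: [-1.57, 0.03, -0.031]
wrist_force: [-0.1, 1.7, 9.5]
finger_gap: 0.187
```

>>> jog_arm(steps=[[1, -0.48, -0.15, 0.49, 0, 0, 0], [1, -0.53, 0, 0.44, 0, 0, 0], [1, 0, 0, 0, 0, 0, 0]])

```text
time_s: 16.95
eef_pos: [0.5689, 0.2075, 0.1525]
ee_rot: [-1.569, 0.028, -0.031]
wrist_force: [5.0, 8.1, -4.4]
finger_gap: 0.19
```

>>> jog_arm(steps=[[1, -0.5, 0.05, 0.5, 0, 0, 0], [1, -0.58, 0, 0.35, 0, 0, 0], [1, 0, 0, 0, 0, 0, 0]])

```text
time_s: 17.2
eef_pos: [0.5585, 0.2164, 0.1524]
ee_rot: [-1.569, 0.028, -0.031]
wrist_force: [2.9, 8.6, 2.4]
finger_gap: 0.185
```

>>> jog_arm(steps=[[1, -0.6, 0, 0.4, 0, 0, 0], [1, -0.65, 0, 0.22, 0, 0, 0], [1, 0, 0, 0, 0, 0, 0]])

```text
time_s: 17.45
eef_pos: [0.5459, 0.2226, 0.1524]
ee_rot: [-1.569, 0.029, -0.031]
wrist_force: [1.2, 6.7, 4.5]
finger_gap: 0.186
```

>>> jog_arm(steps=[[1, -0.6, 0, 0.18, 0, 0, 0], [1, -0.6, 0, 0.06, 0, 0, 0], [1, -0.3, 0, 0, 0, 0, 0], [1, 0, 0, 0, 0, 0, 0]])

```text
time_s: 17.78
eef_pos: [0.5313, 0.2247, 0.1524]
ee_rot: [-1.57, 0.03, -0.031]
wrist_force: [-0.2, 4.1, 7.1]
finger_gap: 0.191
```

>>> jog_arm(steps=[[1, -0.2, -0.05, 0, 0, 0, 0], [1, -0.1, 0, 0, 0, 0, 0], [1, 0, 0, 0, 0, 0, 0]])

```text
time_s: 18.03
eef_pos: [0.5289, 0.2247, 0.1526]
ee_rot: [-1.57, 0.03, -0.032]
wrist_force: [6.2, 3.7, -1.3]
finger_gap: 0.19
```

>>> jog_arm(steps=[[1, -0.15, 0, 0, 0, 0, 0], [1, 0, 0, 0, 0, 0, 0], [1, 0, 0, 0, 0, 0, 0]])

```text
time_s: 18.28
eef_pos: [0.5285, 0.2247, 0.1527]
ee_rot: [-1.57, 0.028, -0.034]
wrist_force: [15.5, 6.1, -8.1]
finger_gap: 0.188
```

End stop felt (15.5 N, movement stopped). I relax and open.

>>> jog_arm(steps=[[1, 0.25, 0, 0.1, 0, 0, 0], [1, 0, 0, 0, 0, 0, 0], [1, 0, 0, 0, 0, 0, 0]])

```text
time_s: 18.53
eef_pos: [0.5296, 0.225, 0.1525]
ee_rot: [-1.571, 0.031, -0.031]
wrist_force: [2.1, 0.0, 4.2]
finger_gap: 0.191
```

>>> jog_arm(steps=[[0, 0, 0, 0, 0, 0, 0], [0, 0, 0, 0, 0, 0, 0], [0, 0, 0, 0, 0, 0, 0], [0, 0, 0, 0, 0, 0, 0], [0, 0, 0, 0, 0, 0, 0]])

```text
time_s: 18.95
eef_pos: [0.5291, 0.2253, 0.1522]
ee_rot: [-1.571, 0.031, -0.031]
wrist_force: [-0.2, 0.8, 0.3]
finger_gap: 0.49
```

>>> jog_arm(steps=[[0, 0, -2, 0, 0, 0, 0], [0, 0, -3, 0, 0, 0, 0], [0, 0, -3, 0, 0, 0, 0], [0, 0, -3, 0, 0, 0, 0], [0, 0, -2, 0, 0, 0, 0]])

```text
time_s: 19.37
eef_pos: [0.5296, 0.2252, 0.285]
ee_rot: [-1.57, 0.03, -0.032]
wrist_force: [-0.8, -0.2, 0.1]
finger_gap: 0.505
```

>>> jog_arm(steps=[[0, 4, 0, -2, 0, 0, 0], [0, 4, 0, -2, 0, 0, 0], [0, 3, 0, -2, 0, 0, 0], [0, 0, 0, 0, 0, 0, 0], [0, 0, 0, 0, 0, 0, 0]])

```text
time_s: 19.78
eef_pos: [0.6324, 0.1619, 0.2818]
ee_rot: [-1.572, 0.034, -0.033]
wrist_force: [-0.4, 0.3, 0.2]
finger_gap: 0.5
```

Run:
```python
from h import *
np.set_printoptions(precision=4,suppress=True)
s=r.get_state();im=camera("wrist");P=pose("wrist",s);cv2.imwrite("pics/w8.png",im[:,:,::-1])
print(s["time_s"],s["eef_pos"],s["wrist_force"])
for box in [(60,0,320,380)]:
    c,m=blob(mask(im,(0,150,60),(4,255,255),box));k=onplane(m,.075,P)[0];print("knob",m,k,"lever deg",np.degrees(np.arctan2(k[1]-.158,k[0]-.5263))+2.15)
```

```text
19.7833 [0.6324 0.1619 0.2818] [-0.4019  0.2817  0.2419]
knob [217.7557 143.4313] [0.5317 0.2245 0.075 ] lever deg 87.51848474940466
```

View pics/w8.png

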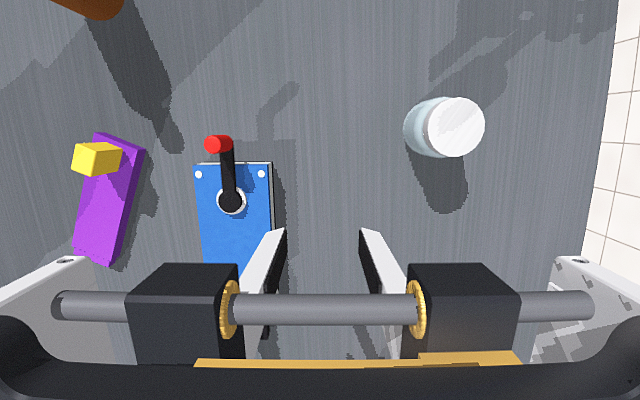

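The lever arm points straight back from the hub (230,200) to the knob (218,143), in line with the dock. Last check: the carrier and the bystanders in the fixed cameras.

Run:
```python
from h import *
np.set_printoptions(precision=4,suppress=True)
t=camera("top");si=camera("side");P=pose("top");Q=pose("side")
print("side proj knob end",proj([[.5263+.0375*.065,.158+.065,.08],[.520,-.0175,.066+.004]],Q))
for n,im,b,Pp,z in [("top",t,(230,180,340,240),P,.075),("side",si,(240,130,330,220),Q,.068)]:
    c,m=blob(mask(im,(0,150,60),(4,255,255),b));print(n,"knob",m,onplane(m,z,Pp))
c,m=blob(mask(si,(22,120,90),(34,255,255),(290,180,390,260)));print("side grip",m,c.min(0),c.max(0),onplane(m,.047,Q))
cv2.imwrite("pics/c9.png",np.vstack([cv2.resize(si[90:290,140:500],None,fx=1.6,fy=1.6)[:,:,::-1],cv2.resize(t[120:300,140:500],None,fx=1.6,fy=1.6)[:280,:,::-1]]))
```

```text
side proj knob end [[253.1766 160.9187]
 [312.8674 208.0369]]
top knob [236.327  227.7107] [[0.5262 0.2217 0.075 ]]
side knob [252.958  164.7349] [[0.5267 0.2231 0.068 ]]
side grip [314.0079 216.0417] [307. 205.] [321. 227.] [[ 0.5189 -0.0224  0.047 ]]
```

View pics/c9.png

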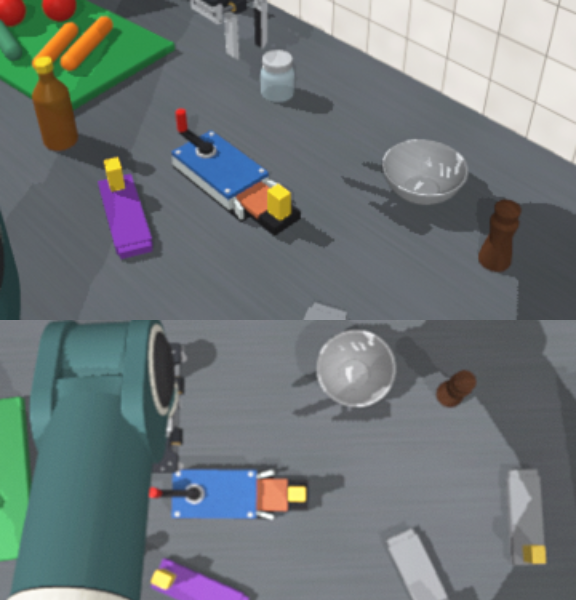

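```bash
python3 -c "
from workcell import r
s=r.get_state();print(s['time_s'],s['wrist_force']);print(r.sign_off())"
```

```text
19.9333 [-0.00330408 -0.64229324 -0.44385229]
the job is handed in; nothing more can be done
None
```

The job is handed in at 19.9 s. The brick-coloured carrier is in the dock against its stop, the clamp lever is locked, and the gripper is open and clear of everything.

- **Carrier:** I slid it in and felt the stop about 81 mm behind the mouth. The force on the tool rose to 11.3 N, against the stop's 15 N limit. I eased off, set the carrier down on the slot floor and let go while it still pressed lightly on the stop (about 5.6 N). The side camera puts the grip block within about 2 mm of where I released it.
- **Lever:** I gripped the knob and swung it round to its end, where it stopped moving at 15.5 N, then let go. On the way it briefly pulled sideways with 16 N because my path ran slightly inside its circle; I corrected that.
- **Disagreement in the last check:** The wrist camera reads the lever at about 87.5°, while the top and side cameras give about 92°. The felt end stop agrees with 90°. Easing off at the end may have left it up to about 1° short.
- **Bystanders:** In the last pictures the bowl, mill, bottle and jar stand where they were.

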